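# Clip a soldered tube into the inspection stand and hold the magnifier over its joint

### The arm

A 6-joint arm with a two-finger parallel gripper is mounted at the origin on a cart in front of the work surface, level with it; the furniture and walls round the work are solid. World frame = base frame: x ahead of the robot, y to its left, z up, the work surface at z = 0. Lengths are in m, angles in rad, forces in N, time in s.
With the tool pointing down it reaches from about 0.375 to 0.975 m from the base axis. Payload 3.8 kg.
Tool frame: the origin (TCP) lies at the very end of the fingers, on their centre line; the grasp point (between the pads) lies 19 mm behind it; z points along the fingers, y is the line along which they close (so a half turn about z gives the same grasp; the last joint's range is limited). The gripper opens to 85 mm and grips with 20 to 120 N. Pads are 22 mm wide; open, the fingers measure 114 mm over their backs; the gripper's body (76 mm by 85 mm) begins 54 mm behind the grasp point. The pads swing forward as they close: fully open they stand 13 mm farther back than shut.
Start: joints at [1.227, 0.264, 1.604, -0, 1.274, -0.037], TCP at [0.204, 0.643, 0.231] pointing down, gripper open.
Joint ranges: [-2.63, 2.63], [-0.94, 2.18], [0.31, 2.57], [-1.31, 4.45], [0, 2.66], [-2.55, 2.55]. Speed limits (rad/s): [2.57, 2.57, 3.14, 3.14, 3.14, 3.14].

### API

Orientations are given as a rotation vector (axis times angle).
In Python, from workcell import monitor, viewer, job gives the robot as it stands. The module is installed in compiled form; this text tells all that it offers.
- The arm moves only by the tool step_arm, never from a script. Its argument "series" is one flat list of numbers, 4 for each row, row after row: the shift along the tool's x, y, z in m, then the turn about the tool's z in rad. A call has 1 to 8 rows; each row is the pose to reach, as a shift and turn from the pose commanded when the call began, along the tool's axes at that moment; what a row does not reach only later rows make up. A row lasts 1/8 s, in which the tool goes at most 62.5 mm and 10.7 degrees, less where a joint would pass 70% of its speed; a pose out of reach is approached as far as the arm can. A call with a gripper value outside its range is refused whole. "gripper" is the opening, from 0 (shut) to 1 (fully open), set as the call begins (left out, the last holds). The fingers move at their own pace and stop on an object; "newtons" is the grip in N (left out, the last holds). Time passes only in rows, so rows that repeat a pose let the fingers close. It gives the time, the measured TCP pose, the force, the opening and the grip force at its end, in the units of the state.
- monitor.read_state(): the state, without advancing time (a new reading comes with each control period).
- viewer.read_camera(name): name is "scene" or "top" or "wrist"; returns a dict with "image" (384x512x3 uint8, red, green, blue), "intrinsics" (3x3 intrinsics, pixels), "T" (4x4, takes a point from camera to world coordinates); the wrist camera has in their place "hand_eye" (4x4, takes a point from camera to tool coordinates, whose origin is the TCP and whose axes are the flange's). Camera axes: x right, y up, looking along -z (the intrinsics and any distortion apply to the point x, -y, -z); pixel columns grow to the right and rows downward; lengths in m; the calibration is good to about 2 mm. A picture is of the moment at which its call begins: read the wrist's pose just before it. There is no depth.
- job.finish_job(): hands the job in; it is judged then, once.
Trained networks look in a picture, given as the dict that the camera call returned (one of the last four; its "shot" number tells which), for a name from the list of things; names that differ only in an ending like _2 or _b are one class to them, and where a whole thing is asked for, a point or a joint stands for the part that bears it (a point fixed in the world has none). Each returns a list of dicts, best first, with "score" (0 to 1); they miss things now and then, are a little off and sometimes report something else, mostly with a low value. They report only what shows in the picture. A call takes as long as a camera call.
- viewer.boxes_of(picture, label): "extent" ([centre column, centre row, width, height] in pixels, round what is visible of it).
- viewer.spot_point(picture, label): "point" ([column, row] in pixels: a listed point, or the origin of a listed thing).
The state is a dict: "time": time; "q": joint angles; "joint_vel": joint speeds; "joint_torque": joint torques, N m; "tool_pos": TCP position; "tcp_rot": TCP orientation; "wrist_force": force on the tool from outside, world axes, zero at the start; "torque": the same for the moment, N m; "width": opening from 0.0 (shut) to 1.0 (fully open); "grip_force": force on a finger pad.
Only numpy, scipy, OpenCV 4.12 (cv2) and the standard library are available. Lean on these libraries where they do the work, as an engineer would, in place of code of your own. Each camera call takes 0.05 s, during which the arm holds its last target. There are 200 camera calls.

### The job

Take the brass tube off its wooden rest, press it down past the two sprung red jaws of the clip stand until it lies fully home and roughly centred in both forks with the jaws closed over it, and let it go. Then lift the hand magnifier up, carry it clear over the third hand and finish holding it still in the gripper, lens level and centred over the copper-coloured joint in the middle of the tube, handle square across the tube, about 15 mm clear above it (lens frame to tube). The magnifier must never touch the tube or the stand, the third hand, white block, jar and hand file stay where they are, and the program ends while still holding the magnifier there.

Things in the scene. Friction and masses are not known exactly. Their poses are not given: they have to be found in the camera images.
- tube_center (a point): centre of the loose brass tube (12 mm diameter, 120 mm long, 60 g), on its axis, where a copper-coloured joint 10 mm wide runs round it. The point's y axis is the tube's axis. It starts lying level on the wooden rest, axis 34 mm above the bench; 36 mm each side of the centre is free to grasp, above a foot 6 mm high.
- tube: the same brass tube (same origin and axes as tube_center).
- tube_rest: low fixed wooden rest, 50 x 110 mm, 37 mm high, with two notched end blocks 42 mm either side of its middle; origin at the middle of its underside, y along the tube. The tube lifts straight up out of it. Behind the work area a wooden shelf overhangs the bench from world x = 0.60 m back, 0.30 m up; keep the wrist in front of it.
- clip_seat (a point): point on the fixed clip stand where the tube's centre lies when fully home, 52 mm above the bench. y axis along the seated tube, z up. The forks stand 42 mm either side of it along y, each 12 mm wide, leaving 36 mm free each side of this point; the foot between the forks is 8 mm high.
- clip_stand: the clip stand: dark foot 76 x 122 mm, two aluminium forks, 77 mm high; origin at the middle of its underside, axes as clip_seat. The slots are 14 mm wide, open upward, their mouths widening to about 20 mm at the top. A red sprung jaw on each fork's +x side overhangs the slot; a tube pushed straight down (about 5 to 12 N in all) swings both outward and they snap back over it.
- jaw_left (a joint): angle of the red jaw on the fork at the stand's +y side (rad): 0 = sprung fully closed, grows to about 0.1 as the tube passes (0.5 at most).
- jaw_right (a joint): the same for the jaw on the fork at the stand's -y side.
- magnifier_grip (a point): middle of the black handle of the loose hand magnifier (90 g), half-way up: handle 74 mm long, 16 mm wide, 18 mm high. x axis points along the handle to the lens, z up. It starts lying flat on the bench, this point 9 mm above the bench.
- lens_center (a point): centre of the magnifier's round lens, 68 mm from magnifier_grip along x and 4 mm lower; the steel lens frame is 56 mm in diameter and 10 mm thick, this point half-way through its thickness. Same axes as magnifier_grip (z is the lens's axis).
- magnifier: the same hand magnifier, 137 mm long overall; origin on its underside, 9 mm below magnifier_grip, same axes.
- third_hand: bystander between the start places and the clip stand, to be carried over: steel weight with a long tweezer arm lying roughly along world x, 206 x 60 mm and 79 mm high; origin at the middle of its underside.
- plaster_block: bystander: chipped white casting block, 48 x 71 mm, 42 mm high; origin at the middle of its underside.
- flux_jar: bystander: small white jar with yellow lid, 46 mm wide, 41 mm high; origin at the middle of its underside.
- needle_file: bystander: hand file with a black handle lying flat, 170 x 15 x 15 mm; origin at the middle of the underside, x along it.

How it is judged:
By the outcome, as a careful person would: the job done as asked, in the order asked, and still so for the second after the job is handed in, while the arm keeps its last pose, push and grip.
It also fails if it takes over 72 s, if anything falls off the work surface, if the arm or the gripper's body presses on something with over 40 N, if the wrist force passes 120 N, or if a joint passes its speed limit or range.

## Working session

There is one attempt and no reset: what is moved stays moved. The work goes in short steps, Python scripts to look and compute and a tool call to move; the robot and the scene stay as the last step left them, time stands still between calls to the robot, and variables do not carry over. Pictures are saved under pics/ and viewed, at most 10 in all, crops included, and the job is handed in when it is done.

Besides the shell and the picture viewer there is one more tool, called after "Emit:" as name(argument=value, ...), one argument or row to a line, values as JSON. step_arm: Moves the arm, as the interface text tells. Its arguments: {"type":"object","properties":{"series":{"type":"array"},"gripper":{"type":"number"},"newtons":{"type":"number"}},"required":["series"]}

```bash
mkdir -p pics; cat > h.py <<'E'
import numpy as np, cv2
from scipy.spatial.transform import Rotation as R
from workcell import monitor, viewer, job
def shot(name, save=None):
    s=monitor.read_state(); p=viewer.read_camera(name)
    if name=="wrist":
        T=np.eye(4); T[:3,:3]=R.from_rotvec(s["tcp_rot"]).as_matrix(); T[:3,3]=s["tool_pos"]
        p["W"]=T@np.array(p["hand_eye"])
    else: p["W"]=np.array(p["T"])
    if save: cv2.imwrite("pics/"+save,np.ascontiguousarray(p["image"][:,:,::-1]))
    return p
def ray(p,uv):
    K=np.array(p["intrinsics"]); d=p.get("distortion")
    x=np.linalg.solve(K,[uv[0],uv[1],1.])
    W=p["W"]; return W[:3,3], W[:3,:3]@np.array([x[0],-x[1],-1.])
def onz(p,uv,z):
    o,d=ray(p,uv); return o+d*(z-o[2])/d[2]
def proj(p,X):
    c=np.linalg.inv(p["W"])@np.append(X,1); K=np.array(p["intrinsics"])
    v=K@np.array([c[0]/-c[2],-c[1]/-c[2],1]); return v[:2]
E
python3 - <<'E'
from h import *
s=monitor.read_state(); print({k:np.round(v,3) for k,v in s.items()})
Z=dict(tube_center=.034,tube_rest=0,clip_seat=.052,clip_stand=0,magnifier_grip=.009,lens_center=.005,third_hand=0,plaster_block=0,flux_jar=0,needle_file=0)
for c in ["top","scene","wrist"]:
    p=shot(c,c+"0.png"); print(c,p.keys(),np.round(p["W"][:3],3).tolist(),np.round(p["intrinsics"],1).tolist())
    for n,z in Z.items():
        r=viewer.spot_point(p,n)
        print(n,[(round(q["score"],2),np.round(q["point"],1).tolist(),np.round(onz(p,q["point"],z)[:2],3).tolist()) for q in r[:2]])
E
```

```text
{'time': np.float64(0.0), 'q': array([ 1.227,  0.265,  1.605,  0.   ,  1.274, -0.037]), 'joint_vel': array([-0.001,  0.001, -0.001,  0.001,  0.001,  0.002]), 'joint_torque': array([-1.0000e-03, -5.1510e+01, -3.6732e+01, -0.0000e+00,  1.2000e-02,
        0.0000e+00]), 'tool_pos': array([0.204, 0.643, 0.23 ]), 'tcp_rot': array([-4.800e-01, -3.104e+00,  3.000e-03]), 'wrist_force': array([ 0.334,  0.806, -0.846]), 'torque': array([-0.017, -0.009,  0.025]), 'grip_force': np.float64(0.0), 'width': np.float64(0.998)}
top dict_keys(['image', 'intrinsics', 'T', 'shot', 'W']) [[-0.009, 0.974, -0.228, 0.244], [-1.0, -0.009, 0.003, -0.078], [0.001, 0.228, 0.974, 0.989]] [[369.4, 0.0, 255.2], [0.0, 369.4, 193.1], [0.0, 0.0, 1.0]]
tube_center []
tube_rest [(0.96, [153.3, 193.8], [0.476, 0.199])]
clip_seat [(0.68, [323.9, 208.4], [0.421, -0.258])]
clip_stand [(0.59, [318.5, 211.5], [0.422, -0.252])]
magnifier_grip [(0.55, [238.2, 189.5], [0.484, -0.035])]
lens_center [(0.63, [229.6, 218.6], [0.404, -0.011]), (0.6, [367.2, 267.0], [0.273, -0.372])]
third_hand [(0.67, [276.0, 180.5], [0.511, -0.139])
[... 733 characters left out ...]
.83, [242.6, 193.2], [0.429, -0.005])]
third_hand [(0.64, [298.1, 203.7], [0.516, -0.147])]
plaster_block [(0.67, [279.5, 267.4], [0.319, -0.253]), (0.57, [368.6, 226.6], [0.591, -0.343])]
flux_jar [(0.86, [304.4, 309.8], [0.272, -0.377])]
needle_file [(0.64, [276.2, 269.1], [0.309, -0.25]), (0.29, [242.2, 194.0], [0.429, -0.003])]
wrist dict_keys(['image', 'intrinsics', 'hand_eye', 'shot', 'W']) [[0.303, -0.903, -0.306, 0.125], [0.953, 0.286, 0.099, 0.669], [-0.001, -0.321, 0.947, 0.374]] [[299.6, 0.0, 254.6], [0.0, 299.6, 195.0], [0.0, 0.0, 1.0]]
tube_center []
tube_rest []
clip_seat []
clip_stand []
magnifier_grip []
lens_center []
third_hand []
plaster_block []
flux_jar []
needle_file []
```

View pics/top0.png

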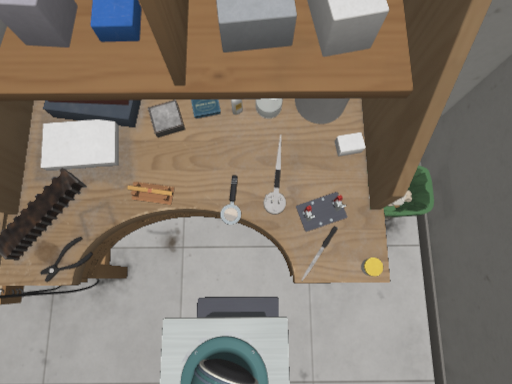

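View pics/scene0.png

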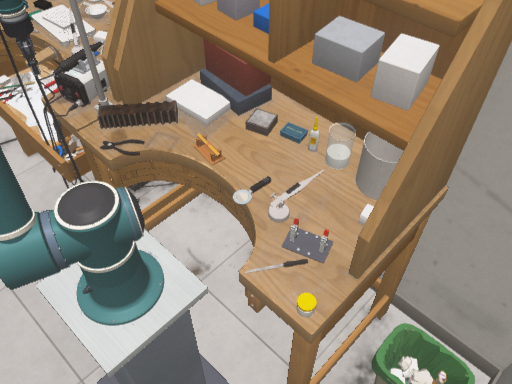

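The top view shows the rest and tube at (150,191). The magnifier lens is at (231,214) and its handle at (234,185). The third hand is at (275,203), with its arm running up to (280,140), and the clip stand is at (322,211). The scene view agrees with this. I'll move the wrist camera over the rest.

Emit:
step_arm(
  series=[-0.0455,-0.039,0,0.178,-0.091,-0.078,0,0.356,-0.1365,-0.117,0,0.534,-0.182,-0.156,0,0.712,-0.2275,-0.195,0,0.89,-0.273,-0.234,0,1.068,-0.3185,-0.273,0,1.246,-0.364,-0.312,0,1.424],
  gripper=1.0,
  newtons=40,
)

```text
time: 2.65
tool_pos: [0.4575, 0.2345, 0.2317]
tcp_rot: [2.397, 2.03, 0.002]
wrist_force: [2.0, 0.7, -0.9]
width: 0.998
grip_force: 0.0
```

```bash
python3 - <<'E'
from h import *
s=monitor.read_state(); print({k:np.round(s[k],3) for k in("time","q","tool_pos","tcp_rot")}); 
p=shot("wrist","w1.png")
M=R.from_rotvec(s["tcp_rot"]).as_matrix(); print(np.round(M,3).tolist())
for n,z in dict(tube_center=.034,tube_rest=0,magnifier_grip=.009,lens_center=.005).items():
    print(n,[(round(q["score"],2),np.round(q["point"],1).tolist(),np.round(onz(p,q["point"],z)[:2],4).tolist()) for q in viewer.spot_point(p,n)[:2]])
E
```

```text
{'time': np.float64(2.65), 'q': array([ 0.425, -0.044,  1.943,  0.   ,  1.241,  0.591]), 'tool_pos': array([0.458, 0.234, 0.232]), 'tcp_rot': array([2.397e+00, 2.030e+00, 2.000e-03])}
[[0.165, 0.986, 0.001], [0.986, -0.165, 0.001], [0.001, 0.001, -1.0]]
tube_center [(0.59, [277.0, 197.3], [0.4779, 0.1949])]
tube_rest [(0.97, [274.4, 183.3], [0.4781, 0.2024])]
magnifier_grip [(0.8, [296.1, 324.9], [0.4779, -0.0211])]
lens_center [(0.84, [254.2, 326.2], [0.4144, -0.0166])]
```

View pics/w1.png

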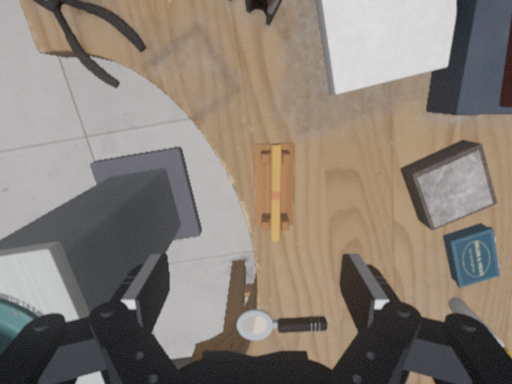

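The wrist view shows the tube running vertically from about (275,145) to (276,240), with its joint near (277,196). The lens is at (255,324) and the handle at (300,324). Next I'll fit the tube axis by colour.

```bash
python3 - <<'E'
from h import *
im=cv2.imread("pics/w1.png"); hsv=cv2.cvtColor(im,cv2.COLOR_BGR2HSV)
for r in (160,196,215,235): print(r,[tuple(hsv[r,c]) for c in range(262,292,4)])
s=monitor.read_state(); p=shot("wrist")
roi=np.zeros(hsv.shape[:2],np.uint8); roi[138:250,255:300]=1
m=(cv2.inRange(hsv,(17,140,150),(32,255,255))>0)&(roi>0)
n,l,st,c=cv2.connectedComponentsWithStats(m.astype(np.uint8)); print(st[1:].tolist())
ys,xs=np.nonzero(m); 
rows=[r for r in range(138,250) if 3<m[r].sum()]
print(rows[0],rows[-1])
mid=lambda r:np.mean(np.nonzero(m[r])[0])
f=np.polyfit(rows,[mid(r) for r in rows],1)
A=[onz(p,(np.polyval(f,r)+.5,r+.5),.034) for r in (rows[0],rows[-1])]
print(np.round(A,4).tolist(),np.linalg.norm(A[0]-A[1]),np.mean(A,0),np.degrees(np.arctan2(*(A[0]-A[1])[1::-1])))
E
```

```text
160 [(np.uint8(14), np.uint8(121), np.uint8(169)), (np.uint8(14), np.uint8(118), np.uint8(173)), (np.uint8(15), np.uint8(123), np.uint8(157)), (np.uint8(19), np.uint8(116), np.uint8(203)), (np.uint8(19), np.uint8(118), np.uint8(204)), (np.uint8(13), np.uint8(123), np.uint8(143)), (np.uint8(14), np.uint8(116), np.uint8(173)), (np.uint8(14), np.uint8(117), np.uint8(170))]
196 [(np.uint8(14), np.uint8(120), np.uint8(172)), (np.uint8(14), np.uint8(117), np.uint8(177)), (np.uint8(13), np.uint8(118), np.uint8(167)), (np.uint8(11), np.uint8(117), np.uint8(198)), (np.uint8(11), np.uint8(118), np.uint8(196)), (np.uint8(14), np.uint8(119), np.uint8(174)), (np.uint8(13), np.uint8(114), np.uint8(170)), (np.uint8(14), np.uint8(119), np.uint8(165))]
215 [(np.uint8(13), np.uint8(117), np.uint8(118)), (np.uint8(13), np.uint8(106), np.uint8(108)), (np.uint8(16), np.uint8(121), np.uint8(133)), (np.uint8(19), np.uint8(117), np.uint8(202)), (np.uint8(19), np.uint8(118), np.uint8(206)), (np.uint8(13), np.uint8(114), np.uint8(107)), (np.uint8(13), np.uint8(130), np.uint8(110)), (np.uint8(14), np.uint8(121), np.uint8(165))]
235 [(np.uint8(16), np.uint8(83), np.uint8(170)), (np.uint8(15), np.uint8(82), np.uint8(165)), (np.uint8(18), np.uint8(91), np.uint8(168)), (np.uint8(19), np.uint8(112), np.uint8(209)), (np.uint8(19), np.uint8(114), np.uint8(204)), (np.uint8(17), np.uint8(91), np.uint8(163)), (np.uint8(16), np.uint8(78), np.uint8(179)), (np.uint8(16), np.uint8(81), np.uint8(179))]
[]Traceback (most recent call last):
  File "<stdin>", line 10, in <module>
IndexError: list index out of range
```

```bash
cat >> h.py <<'E'
def line(p,m,z,axis=0):
    """fit midline of mask over rows (axis 0) -> two world end points at height z"""
    rows=[r for r in range(m.shape[0]) if m[r].sum()>4]
    f=np.polyfit(rows,[np.nonzero(m[r])[0].mean() for r in rows],1)
    A=[onz(p,(np.polyval(f,r)+.5,r+d),z) for r,d in ((rows[0],0),(rows[-1],1))]
    d=A[0]-A[1]; return rows[0],rows[-1],np.round(A,4).tolist(),"L",np.linalg.norm(d),"mid",np.mean(A,0),"yaw",np.degrees(np.arctan2(d[1],d[0]))
E
python3 - <<'E'
from h import *
p=shot("wrist"); hsv=cv2.cvtColor(p["image"],cv2.COLOR_RGB2HSV)
m=np.zeros(hsv.shape[:2],bool); m[138:250,255:300]=True
b=m&(cv2.inRange(hsv,(17,95,188),(24,255,255))>0); c=m&(cv2.inRange(hsv,(8,95,185),(12,255,255))>0)
print(b.sum(),line(p,b,.040)); ys,xs=np.nonzero(c); print(len(xs),np.mean(xs),np.mean(ys),onz(p,(xs.mean()+.5,ys.mean()+.5),.040))
# magnifier handle: dark pixels
d=np.zeros_like(m); d[312:338,278:326]=True; d&=hsv[...,2]<70
ys,xs=np.nonzero(d); print(d.sum(),xs.min(),xs.max(),ys.min(),ys.max())
E
```

```text
680 (148, 242, [[0.486, 0.2573, 0.04], [0.4674, 0.14, 0.04]], 'L', np.float64(0.11868200407818255), 'mid', array([0.47672551, 0.19864611, 0.04      ]), 'yaw', np.float64(81.00423992933827))
53 276.47169811320754 197.16981132075472 [0.47636637 0.19920684 0.04      ]
413 278 325 319 332
```

Emit:
step_arm(
  series=[-0.01,0.008,0.04,-0.003,-0.021,0.016,0.08,-0.006,-0.032,0.0245,0.12,-0.009,-0.032,0.0245,0.145,-0.009,-0.032,0.0245,0.155,-0.009,-0.032,0.0245,0.155,-0.009],
)

```text
time: 3.75
tool_pos: [0.4751, 0.2015, 0.076]
tcp_rot: [-2.38, -2.05, 0.001]
wrist_force: [-0.5, -0.7, 0.5]
width: 1.001
grip_force: 0.0
```

```bash
python3 - <<'E'
from h import *
s=monitor.read_state(); print({k:np.round(s[k],4) for k in("time","tool_pos","tcp_rot")}); 
p=shot("wrist","w2.png"); hsv=cv2.cvtColor(p["image"],cv2.COLOR_RGB2HSV)
M=R.from_rotvec(s["tcp_rot"]).as_matrix(); print(np.round(M[:2,:2],3).tolist())
print("tcp px",proj(p,s["tool_pos"]),"grasp below", proj(p,[.4765,.199,.040]))
m=np.zeros(hsv.shape[:2],bool); m[:,210:320]=True
b=m&(cv2.inRange(hsv,(17,95,188),(24,255,255))>0); c=m&(cv2.inRange(hsv,(8,95,185),(12,255,255))>0)
print(b.sum(),line(p,b,.040)); ys,xs=np.nonzero(c); print(len(xs),np.mean(xs),np.mean(ys),onz(p,(xs.mean()+.5,ys.mean()+.5),.040))
E
```

```text
{'time': np.float64(3.75), 'tool_pos': array([0.4751, 0.2015, 0.076 ]), 'tcp_rot': array([-2.3803e+00, -2.0496e+00,  1.5000e-03])}
[[0.148, 0.989], [0.989, -0.148]]
tcp px [255.4335651  255.54981805] grasp below [258.09061953 230.45184982]
2373 (138, 304, [[0.486, 0.2585, 0.04], [0.4678, 0.1405, 0.04]], 'L', np.float64(0.11940231614742217), 'mid', array([0.47689285, 0.1994936 , 0.04      ]), 'yaw', np.float64(81.24515896123988))
195 257.5230769230769 228.7846153846154 [0.47657894 0.19984063 0.04      ]
```

View pics/w2.png

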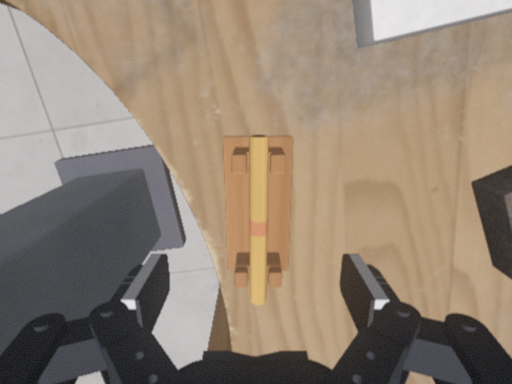

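The tube is vertical at column 258, rows 138–304, with its joint at (257,229), and the fingers straddle it. I'll descend and close.

Emit:
step_arm(
  series=[-0.001,0.001,0.025,0,-0.0015,0.002,0.05,0,-0.0015,0.002,0.061,0,-0.0015,0.002,0.061,0],
)

```text
time: 4.3
tool_pos: [0.4775, 0.1991, 0.0156]
tcp_rot: [-2.382, -2.048, 0.0]
wrist_force: [-0.3, -1.0, -0.2]
width: 1.0
grip_force: 0.0
```

Emit:
step_arm(
  series=[0,0,0,0,0,0,0,0,0,0,0,0,0,0,0,0,0,0,0,0,0,0,0,0,0,0,0,0,0,0,0,0],
  gripper=0.0,
  newtons=60,
)

```text
time: 5.3
tool_pos: [0.4777, 0.1989, 0.0156]
tcp_rot: [2.383, 2.047, 0.0]
wrist_force: [-1.8, -0.4, 5.1]
width: 0.119
grip_force: 58.6
```

Emit:
step_arm(
  series=[0,0,-0.03,0,0,0,-0.075,0,-0.01,0.002,-0.125,0,-0.05,0.008,-0.17,0,-0.105,0.017,-0.195,-0.07,-0.165,0.026,-0.21,-0.17,-0.225,0.036,-0.215,-0.27,-0.285,0.045,-0.215,-0.37],
)

```text
time: 6.3
tool_pos: [0.4792, -0.0916, 0.2307]
tcp_rot: [1.96, 2.453, 0.001]
wrist_force: [1.8, 0.5, -1.1]
width: 0.117
grip_force: 58.6
```

Emit:
step_arm(
  series=[-0.055,-0.012,0,-0.05,-0.11,-0.024,0,-0.1,-0.147,-0.032,0,-0.13,-0.147,-0.032,0,-0.13,-0.147,-0.032,0,-0.13],
)

```text
time: 6.92
tool_pos: [0.4794, -0.2396, 0.2294]
tcp_rot: [-1.802, -2.571, -0.001]
wrist_force: [-0.4, -0.1, -1.7]
width: 0.113
grip_force: 58.6
```

```bash
python3 - <<'E'
from h import *
s=monitor.read_state(); print({k:np.round(s[k],4) for k in("time","q","tool_pos","tcp_rot","width","grip_force","wrist_force")}); 
p=shot("wrist","w3.png")
M=R.from_rotvec(s["tcp_rot"]).as_matrix(); print(np.round(M[:2,:2],3).tolist())
for n,z in dict(clip_seat=.052,clip_stand=0,tube_center=.25).items():
    print(n,[(round(q["score"],2),np.round(q["point"],1).tolist(),np.round(onz(p,q["point"],z)[:2],4).tolist()) for q in viewer.spot_point(p,n)[:2]])
E
```

```text
{'time': np.float64(6.925), 'q': array([-5.1030e-01,  2.6000e-03,  1.9017e+00,  6.0000e-04,  1.2389e+00,
       -8.5870e-01]), 'tool_pos': array([ 0.4794, -0.2396,  0.2294]), 'tcp_rot': array([-1.8021e+00, -2.5713e+00, -6.0000e-04]), 'width': np.float64(0.1134), 'grip_force': np.float64(58.6387), 'wrist_force': array([-0.3985, -0.1345, -1.6763])}
[[-0.341, 0.94], [0.94, 0.341]]
clip_seat [(0.7, [200.0, 171.0], [0.4216, -0.2579])]
clip_stand [(0.63, [205.9, 162.9], [0.4209, -0.2609])]
tube_center [(0.94, [258.7, 274.5], [0.4803, -0.2372]), (0.29, [120.9, 120.7], [0.4043, -0.1893])]
```

View pics/w3.png

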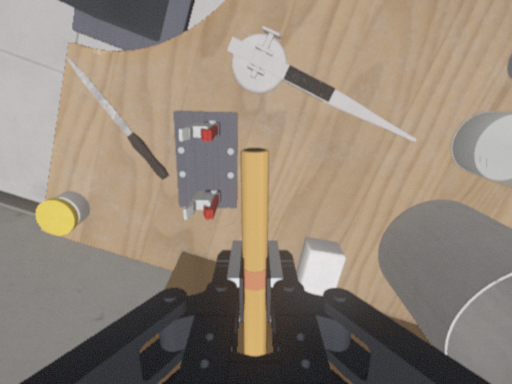

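The tube is gripped at its joint (255,275). The clip foot has corners at about (175,111), (238,113), (237,208) and (179,208), and the red jaws at (211,130) and (212,204) are on its right side. I'll fit the foot and crop in on the forks.

```bash
python3 - <<'E'
from h import *
p=shot("wrist"); im=p["image"]; hsv=cv2.cvtColor(im,cv2.COLOR_RGB2HSV)
print([hsv[r,c].tolist() for r,c in((120,225),(165,190),(190,225),(165,260),(165,160))])
m=np.zeros(hsv.shape[:2],np.uint8); m[100:220,165:243]=1
d=((hsv[...,2]<110)&((hsv[...,0]>90)|(hsv[...,1]<60))&(m>0)).astype(np.uint8)
d=cv2.morphologyEx(d,cv2.MORPH_CLOSE,np.ones((25,15)))
c=max(cv2.findContours(d,0,2)[0],key=cv2.contourArea)
cn=np.array([onz(p,q[0]+.5,.008)[:2] for q in c],np.float32)
(ce,sz,a)=cv2.minAreaRect(cn*1000); print(ce,sz,a)
box=cv2.boxPoints((ce,sz,a))/1000; print(np.round(box,4).tolist())
big=cv2.resize(im[95:225,160:250],None,fx=6,fy=6,interpolation=cv2.INTER_CUBIC)[:, :, ::-1].copy()
C=np.array(ce)/1000
for b in box:
    u=(proj(p,[*b,.008])-[160,95])*6; cv2.circle(big,tuple(int(v) for v in u),4,(0,255,0),-1)
cv2.imwrite("pics/w3c.png",big[:600] if 0 else cv2.resize(big,None,fx=.76,fy=.76))
E
```

```text
[[131, 16, 125], [124, 17, 120], [145, 13, 121], [19, 110, 217], [9, 47, 76]]
(419.2030029296875, -213.77261352539062) (15.878541946411133, 21.806617736816406) 43.24616241455078
[[0.4059000015258789, -0.21130000054836273], [0.42089998722076416, -0.2272000014781952], [0.4325000047683716, -0.21629999577999115], [0.41749998927116394, -0.2003999948501587]]
```

View pics/w3c.png

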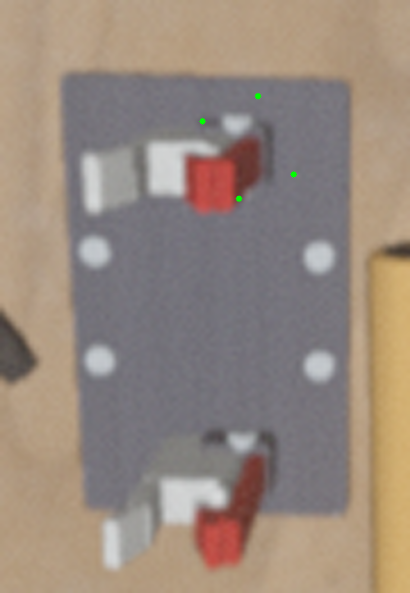

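The crop shows the foot with corners at about (65,73), (349,80), (347,514) and (86,509), four rivets, and both red jaws closed. My threshold missed the foot, so I'll redo it using low saturation.

```bash
python3 - <<'E'
from h import *
s=monitor.read_state(); p=shot("wrist"); im=p["image"]; hsv=cv2.cvtColor(im,cv2.COLOR_RGB2HSV)
def rep(P,z,nm):
    P=np.array([onz(p,q,z)[:2] for q in P]); c=P.mean(0); yv=(P[0]+P[1]-P[2]-P[3])/2; xv=(P[1]+P[2]-P[0]-P[3])/2
    print(nm,np.round(c,4),"len y",np.linalg.norm(yv),"x",np.linalg.norm(xv),"yaw y",np.degrees(np.arctan2(yv[1],yv[0])),"yaw x",np.degrees(np.arctan2(xv[1],xv[0])))
f=lambda L:[(160+u/4.56,95+v/4.56) for u,v in L]
rep(f([(65,73),(349,80),(347,514),(86,509)]),.008,"corners hand")
rep(f([(95,252),(319,257),(319,366),(100,360)]),.009,"rivets hand")
m=np.zeros(hsv.shape[:2],bool); m[100:220,165:241]=True
d=((hsv[...,1]<45)&(hsv[...,2]<150)&m).astype(np.uint8); d=cv2.morphologyEx(d,cv2.MORPH_CLOSE,np.ones((21,21)))
d=cv2.morphologyEx(d,cv2.MORPH_OPEN,np.ones((5,5)))
c=max(cv2.findContours(d,0,2)[0],key=cv2.contourArea)
cn=np.array([onz(p,q[0]+.5,.008)[:2] for q in c],np.float32); print(cv2.minAreaRect(cn*1000))
g=lambda u,v:onz(p,f([(u,v)])[0],.077)[:2]
print("fork tops",g(182,165),g(195,498),g(110,180),g(127,540))
# held tube
b=(cv2.inRange(hsv,(15,95,150),(26,255,255))>0); b[:,:235]=False;b[:,275:]=False;b[:155]=False;b[265:]=False
z=s["tool_pos"][2]+.025; print("tube",line(p,b,z))
c=(cv2.inRange(hsv,(5,95,120),(13,255,255))>0); c[:,:243]=False;c[:,268:]=False;c[:262]=False;c[292:]=False
ys,xs=np.nonzero(c);print("joint",len(xs),xs.mean(),ys.mean(),ys.min(),ys.max(),onz(p,(xs.mean()+.5,ys.mean()+.5),z),s["tool_pos"])
# top camera & scene check of clip_seat
for cam in("top","scene"):
    q=shot(cam); r=viewer.spot_point(q,"clip_seat")
    print(cam,[(round(a["score"],2),np.round(onz(q,a["point"],.052)[:2],4).tolist()) for a in r[:1]])
E
```

```text
corners hand [ 0.4227 -0.2574] len y 0.12023617921437237 x 0.07392294203738205 yaw y 108.29454873226885 yaw x 18.774397284726874
rivets hand [ 0.4221 -0.2586] len y 0.030043548978839166 x 0.060099648253514645 yaw y 108.32114397317976 yaw x 18.58867173940227
((421.8837585449219, -258.8784484863281), (76.81926727294922, 122.8843765258789), 18.91897964477539)
fork tops [ 0.41306169 -0.21217546] [ 0.43768858 -0.28396899] [ 0.39947947 -0.22049823] [ 0.42579085 -0.29947378]
tube (155, 264, [[0.4592, -0.1827, 0.2553], [0.4764, -0.2298, 0.2553]], 'L', np.float64(0.05013428094616617), 'mid', array([ 0.46782068, -0.20622322,  0.25527824]), 'yaw', np.float64(110.03659155709524))
joint 387 254.4857881136951 279.9250645994832 270 289 [ 0.47924526 -0.23740417  0.25527824] [ 0.4799276  -0.23903004  0.23027824]
top []
scene [(0.95, [0.4251, -0.2557])]
```

```bash
python3 - <<'E'
from h import *
p=shot("wrist"); im=p["image"]; S=6.
big=cv2.resize(im[100:220,165:245],None,fx=S,fy=S,interpolation=cv2.INTER_CUBIC)[:, :, ::-1].copy()
a=np.radians(18.6); X=np.array([np.cos(a),np.sin(a)]); Y=np.array([-X[1],X[0]]); C=np.array([.422,-.2585])
def pt(x,y,z):
    u=(proj(p,[*(C+x*X+y*Y),z])-[165,100]+.0)*S; return tuple(int(v) for v in u)
for y0 in(-.042,.042):
    for y in (y0-.006,y0+.006):
        pts=[(-.010,.077),(-.007,.068),(-.007,.052),(.007,.052),(.007,.068),(.010,.077)]
        cv2.polylines(big,[np.array([pt(x,y,z) for x,z in pts])],False,(0,255,0) if y>y0 else (255,255,0),1)
cv2.imwrite("pics/ov.png",cv2.resize(big,None,fx=.83,fy=.83))
E
```

```text
(no output)
```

View pics/ov.png

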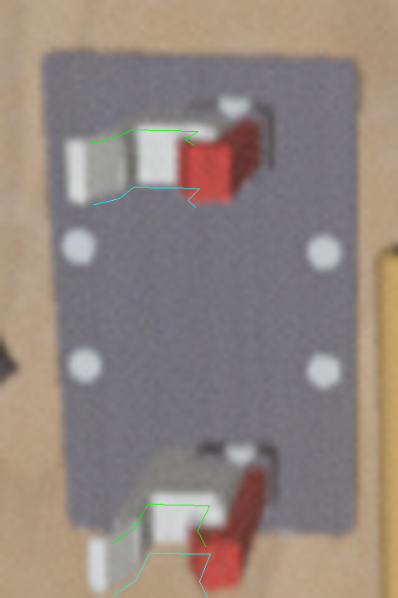

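The overlay of the slot model lies on the visible fork floors and the left prong slopes to within about 1–2 mm. That confirms the seat at (0.422, -0.2585), yaw 108.6°. I'll align above it and lower.

Emit:
step_arm(
  series=[0,-0.03,0,0.012,0,-0.061,0,0.024,0,-0.061,0.03,0.024,0,-0.061,0.08,0.024,0,-0.061,0.12,0.024,0,-0.061,0.135,0.024,0,-0.061,0.135,0.024],
)

```text
time: 8.35
tool_pos: [0.4221, -0.2607, 0.0948]
tcp_rot: [-1.832, -2.55, 0.0]
wrist_force: [0.6, 1.0, -0.5]
width: 0.117
grip_force: 58.7
```

```bash
python3 - <<'E'
from h import *
s=monitor.read_state(); print({k:np.round(s[k],4) for k in("time","tool_pos","tcp_rot","width","wrist_force","torque")})
M=R.from_rotvec(s["tcp_rot"]).as_matrix(); print(np.round(M,3).tolist(), np.degrees(np.arctan2(M[1,0],M[0,0])))
d=np.array([.4225,-.26])-s["tool_pos"][:2]; print(d@M[:2,:2])
p=shot("wrist","w4.png"); q=shot("scene","s4.png"); 
a=cv2.imread("pics/w4.png"); b=cv2.resize(cv2.imread("pics/s4.png")[190:290,250:370],None,fx=3.5,fy=3.5,interpolation=cv2.INTER_CUBIC)
a=a[90:370,110:400]; c=np.zeros((350,720,3),np.uint8); c[:280,:290]=a; c[:350,295:715]=b; cv2.imwrite("pics/c4.png",c)
E
```

```text
{'time': np.float64(8.35), 'tool_pos': array([ 0.4221, -0.2607,  0.0948]), 'tcp_rot': array([-1.8317, -2.5501,  0.    ]), 'width': np.float64(0.1173), 'wrist_force': array([ 0.6251,  0.9907, -0.4778]), 'torque': array([ 0.0061,  0.0143, -0.0156])}
[[-0.319, 0.948, -0.001], [0.948, 0.319, 0.001], [0.001, -0.001, -1.0]] 108.6220190490666
[0.00052124 0.0006134 ]
```

View pics/c4.png

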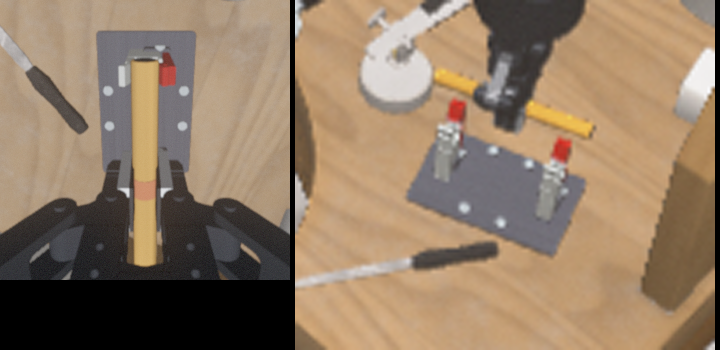

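In the wrist view the tube lies between the left prong (124,75) and the red jaw (168,70). In the scene view it hangs above both forks. Now I'll lower it into the mouths and check the force.

Emit:
step_arm(
  series=[0.0005,0.0005,0.012,0,0.0005,0.0005,0.024,0,0.0005,0.0005,0.032,0,0.0005,0.0005,0.036,0,0.0005,0.0005,0.036,0],
)

```text
time: 9.07
tool_pos: [0.4225, -0.2601, 0.0588]
tcp_rot: [-1.832, -2.551, 0.0]
wrist_force: [-0.1, 0.4, -0.6]
width: 0.118
grip_force: 58.7
```

Emit:
step_arm(
  series=[0,0,0.004,0,0,0,0.008,0,0,0,0.012,0,0,0,0.012,0],
)

```text
time: 9.57
tool_pos: [0.4221, -0.2601, 0.0467]
tcp_rot: [-1.832, -2.55, 0.0]
wrist_force: [-1.9, -0.4, 0.0]
width: 0.117
grip_force: 58.6
```

Emit:
step_arm(
  series=[0,0,0.003,0,0,0,0.006,0,0,0,0.009,0,0,0,0.011,0,0,0,0.013,0,0,0,0.0135,0,0,0,0.0135,0],
)

```text
time: 10.45
tool_pos: [0.4229, -0.2604, 0.0339]
tcp_rot: [1.833, 2.551, 0.0]
wrist_force: [0.3, -1.2, 0.4]
width: 0.117
grip_force: 58.6
```

Emit:
step_arm(
  series=[0,0,0.001,0,0,0,0.002,0,0,0,0.002,0],
)

```text
time: 10.82
tool_pos: [0.4231, -0.2605, 0.0335]
tcp_rot: [1.833, 2.552, 0.0]
wrist_force: [-4.3, 2.8, 12.3]
width: 0.112
grip_force: 60.0
```

```bash
python3 - <<'E'
from h import *
s=monitor.read_state(); print({k:np.round(s[k],4) for k in("time","tool_pos","width","wrist_force","torque","q")})
shot("wrist","w5.png"); q=shot("scene","s5.png"); 
a=cv2.imread("pics/w5.png"); b=cv2.resize(cv2.imread("pics/s5.png")[200:270,270:350],None,fx=5,fy=5,interpolation=cv2.INTER_CUBIC)
a=a[60:370,100:400]; c=np.zeros((350,720,3),np.uint8); c[:310,:300]=a; c[:350,305:705]=b; cv2.imwrite("pics/c5.png",c)
E
```

```text
{'time': np.float64(10.825), 'tool_pos': array([ 0.4231, -0.2605,  0.0335]), 'width': np.float64(0.1118), 'wrist_force': array([-4.2647,  2.8256, 12.2918]), 'torque': array([ 0.4994,  0.6797, -0.0519]), 'q': array([-6.0210e-01,  1.4500e-01,  2.1525e+00,  1.0000e-04,  8.4400e-01,
       -9.2710e-01])}
```

View pics/c5.png

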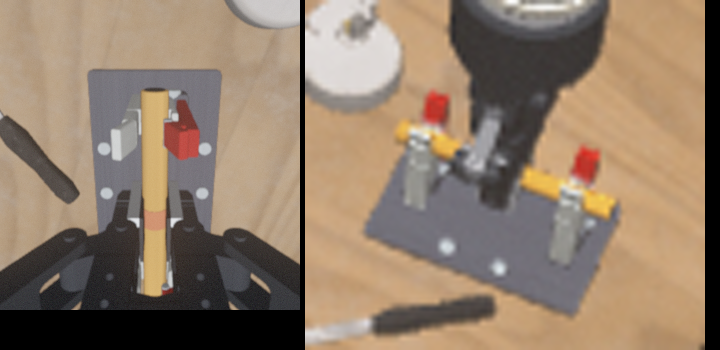

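The tube bottoms out at 12 N with no tilting moment, and it spans both forks between the prongs and jaws. I'll relieve the push, then release.

Emit:
step_arm(
  series=[0,0,-0.0017,0,0,0,-0.0017,0],
)

```text
time: 11.18
tool_pos: [0.423, -0.2605, 0.0337]
tcp_rot: [1.832, 2.551, 0.0]
wrist_force: [0.1, -0.4, 2.6]
width: 0.112
grip_force: 59.1
```

Emit:
step_arm(
  series=[0,0,0,0,0,0,0,0,0,0,0,0,0,0,0,0,0,0,0,0],
  gripper=0.6,
)

```text
time: 11.8
tool_pos: [0.4228, -0.2603, 0.0334]
tcp_rot: [-1.833, -2.552, 0.0]
wrist_force: [-0.9, -0.0, 0.1]
width: 0.602
grip_force: 0.0
```

Emit:
step_arm(
  series=[0,0,-0.02,0,0,0,-0.06,0,0,0,-0.11,0,0,0,-0.16,0,0,0.02,-0.19,0,0,0.04,-0.195,0,0,0.05,-0.195,0,0,0.05,-0.195,0],
)

```text
time: 12.8
tool_pos: [0.4695, -0.2434, 0.2259]
tcp_rot: [-1.829, -2.549, 0.001]
wrist_force: [-0.4, 1.2, 0.2]
width: 0.598
grip_force: 0.0
```

```bash
python3 - <<'E'
from h import *
s=monitor.read_state(); print({k:np.round(s[k],4) for k in("time","tool_pos","tcp_rot","width","wrist_force")})
M=R.from_rotvec(s["tcp_rot"]).as_matrix(); print(np.round(M[:2,:2],4).tolist())
p=shot("wrist","w6.png"); im=p["image"]; hsv=cv2.cvtColor(im,cv2.COLOR_RGB2HSV)
u=proj(p,[.422,-.2585,.058]); print(u)
a=np.radians(18.6); X=np.array([np.cos(a),np.sin(a)]); Y=np.array([-X[1],X[0]]); C=np.array([.422,-.2585])
b=cv2.inRange(hsv,(16,95,130),(26,255,255)); b[:,:int(u[0])-25]=0; b[:,int(u[0])+25:]=0
b[:int(u[1])-70]=0; b[int(u[1])+90:]=0
n,l,st,ce=cv2.connectedComponentsWithStats(b); print(st[1:].tolist()); print(line(p,b>0,.058))
c=(cv2.inRange(hsv,(5,95,120),(13,255,255))>0)
c[:,:int(u[0])-12]=0; c[:,int(u[0])+12:]=0; c[:int(u[1])-15]=0; c[int(u[1])+15:]=0
ys,xs=np.nonzero(c); J=onz(p,(xs.mean()+.5,ys.mean()+.5),.058)[:2]; print("joint",len(xs),J,"in clip frame",(J-C)@X,(J-C)@Y)
x0,y0=int(u[0])-45,int(u[1])-75
cv2.imwrite("pics/c6.png",cv2.resize(im[y0:y0+150,x0:x0+100,::-1],None,fx=4,fy=4,interpolation=cv2.INTER_CUBIC))
E
```

```text
{'time': np.float64(12.8), 'tool_pos': array([ 0.4695, -0.2434,  0.2259]), 'tcp_rot': array([-1.8285e+00, -2.5492e+00,  1.0000e-03]), 'width': np.float64(0.5983), 'wrist_force': array([-0.3911,  1.1724,  0.1686])}
[[-0.3206, 0.9472], [0.9472, 0.3206]]
[208.9257516  174.80164014]
[[202, 119, 13, 53, 519], [205, 181, 13, 47, 416]]
(119, 226, [[0.4042, -0.2032, 0.058], [0.442, -0.3164, 0.058]], 'L', np.float64(0.11935744458563599), 'mid', array([ 0.42310195, -0.25976494,  0.058     ]), 'yaw', np.float64(108.4533836807252))
joint 79 [ 0.42355372 -0.25953021] in clip frame 0.0011439741568089847 -0.001471979624120607
```

View pics/c6.png

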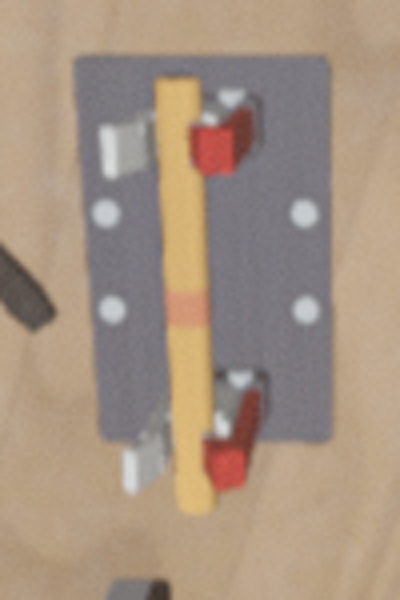

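The tube is home in both forks with the red jaws over it, at crop positions (212,148) and (225,462). Its centre is at about (0.423, -0.260), which is 1.5 mm off the stand's middle, and it has been released. Next is the magnifier.

Emit:
step_arm(
  series=[0.026,0.01,0,-0.147,0.052,0.02,0,-0.294,0.078,0.03,0,-0.441,0.104,0.04,0,-0.588,0.13,0.05,0,-0.735,0.156,0.06,0.02,-0.882,0.182,0.07,0.045,-1.03,0.208,0.079,0.07,-1.178],
)

```text
time: 13.85
tool_pos: [0.4773, -0.0215, 0.1564]
tcp_rot: [-0.099, -3.138, 0.0]
wrist_force: [0.1, 0.0, -0.2]
width: 0.606
grip_force: 0.0
```

Emit:
step_arm(
  series=[0,0,0,0,0,0,0,0],
)

```text
time: 14.1
tool_pos: [0.4783, -0.0227, 0.1583]
tcp_rot: [-0.109, -3.139, 0.001]
wrist_force: [0.1, -0.1, -0.1]
width: 0.6
grip_force: 0.0
```

```bash
cat >> h.py <<'E'
def hand(s):
    M=R.from_rotvec(s["tcp_rot"]).as_matrix(); return M[:2,:2],np.degrees(np.arctan2(M[1,0],M[0,0]))
E
python3 - <<'E'
from h import *
s=monitor.read_state(); print({k:np.round(s[k],4) for k in("time","q","tool_pos","width")},hand(s))
p=shot("wrist","w7.png"); im=p["image"]; hsv=cv2.cvtColor(im,cv2.COLOR_RGB2HSV)
for n,z in dict(magnifier_grip=.018,lens_center=.005).items():
    print(n,[(round(q["score"],2),np.round(q["point"],1).tolist(),np.round(onz(p,q["point"],z)[:2],4).tolist()) for q in viewer.spot_point(p,n)[:2]])
g=proj(p,[.478,-.021,.018]); l=proj(p,[.4125,-.0166,.005]); print(g,l)
print(viewer.boxes_of(p,"magnifier")[:1])
for r in range(int(l[1])-60,int(g[1])+60,8): print(r,hsv[r,int(g[0])].tolist(),end=" ")
E
```

```text
{'time': np.float64(14.1), 'q': array([-9.8900e-02, -5.0700e-02,  2.0904e+00, -7.0000e-04,  1.1026e+00,
       -1.6000e+00]), 'tool_pos': array([ 0.4783, -0.0227,  0.1583]), 'width': np.float64(0.6003)} (array([[-0.99759501,  0.06930744],
       [ 0.06930793,  0.99759514]]), np.float64(176.02576061242894))
magnifier_grip [(0.83, [254.7, 183.4], [0.479, -0.0227])]
lens_center [(0.96, [261.1, 114.0], [0.4143, -0.012])]
[256.32381471 182.29473364] [256.18504728 112.38095495]
[{'extent': [261.4, 153.8, 61.7, 133.5], 'score': 0.79}]
52 [8, 5, 186] 60 [20, 4, 186] 68 [8, 5, 188] 76 [15, 5, 189] 84 [10, 4, 188] 92 [107, 12, 195] 100 [165, 3, 168] 108 [150, 2, 169] 116 [15, 19, 210] 124 [14, 20, 212] 132 [12, 18, 210] 140 [103, 12, 194] 148 [105, 11, 193] 156 [10, 28, 83] 164 [174, 14, 88] 172 [8, 22, 92] 180 [14, 37, 90] 188 [12, 31, 83] 196 [3, 27, 85] 204 [0, 14, 106] 212 [3, 29, 89] 220 [14, 35, 81] 228 [16, 63, 173] 236 [16, 69, 174]
```

```bash
python3 - <<'E'
from h import *
s=monitor.read_state(); p=shot("wrist","w8.png"); im=p["image"]; hsv=cv2.cvtColor(im,cv2.COLOR_RGB2HSV)
b=hsv[...,2]<125; b[:,:238]=0; b[:,278:]=0; b[:140]=0; b[240:]=0
n,l,st,ce=cv2.connectedComponentsWithStats(b.astype(np.uint8)); k=1+np.argmax(st[1:,4]); print(st[k].tolist()); b=l==k
print("widths",[int(b[r].sum()) for r in range(145,232,8)])
print("top face",line(p,b,.018))
P=np.array([onz(p,(x+.5,y+.5),.014)[:2] for y,x in zip(*np.nonzero(b))],np.float32)*1000; print(cv2.minAreaRect(P))
# lens: circle
g=cv2.GaussianBlur(cv2.cvtColor(im,cv2.COLOR_RGB2GRAY),(3,3),0)
h=cv2.HoughCircles(g[60:170,200:320],cv2.HOUGH_GRADIENT,1,40,param1=80,param2=15,minRadius=22,maxRadius=36)
for c in h[0][:3]:
    c=c+[200,60,0]; print("circle",c,onz(p,c[:2]+.5,.010)[:2], "r mm",np.linalg.norm(onz(p,c[:2]+[c[2],0],.01)-onz(p,c[:2],.01)))
for r in (150,190,220): print(hsv[r,240:272,2].tolist())
E
```

```text
[250, 151, 18, 55, 853]
widths [0, 15, 16, 16, 16, 15, 16, 8, 0, 0, 0]
top face (151, 205, [[0.449, -0.0158, 0.018], [0.5049, -0.0217, 0.018]], 'L', np.float64(0.056188589589827434), 'mid', array([ 0.47693849, -0.01874387,  0.018     ]), 'yaw', np.float64(173.90250936438443))
((478.0824890136719, -18.702444076538086), (15.84961986541748, 56.36076736450195), 84.10350036621094)
circle [260.5        113.5         28.39999962] [ 0.41552064 -0.0124394 ] r mm 0.026767283255105825
[177, 175, 176, 175, 176, 177, 176, 176, 177, 176, 176, 175, 161, 139, 126, 147, 160, 160, 161, 160, 161, 164, 166, 160, 147, 149, 157, 171, 174, 173, 173, 174]
[178, 181, 180, 180, 179, 180, 179, 179, 180, 176, 129, 80, 74, 82, 85, 85, 83, 82, 86, 83, 83, 77, 79, 77, 72, 94, 149, 177, 179, 182, 180, 183]
[180, 181, 178, 181, 178, 179, 178, 180, 179, 178, 156, 117, 96, 94, 87, 91, 88, 89, 90, 87, 85, 87, 93, 121, 160, 174, 180, 178, 177, 180, 176, 176]
```

Emit:
step_arm(
  series=[-0.0015,0.002,0.04,0.015,-0.0035,0.0036,0.08,0.035,-0.0035,0.0036,0.115,0.035,-0.0035,0.0036,0.13,0.035,-0.0035,0.0036,0.13,0.035],
)

```text
time: 14.98
tool_pos: [0.4819, -0.0189, 0.028]
tcp_rot: [-0.162, -3.136, -0.0]
wrist_force: [-0.3, -0.3, -1.3]
width: 0.602
grip_force: 0.0
```

```bash
python3 - <<'E'
from h import *
for i in range(3):
    s=monitor.read_state(); p=shot("wrist"); print(np.round(s["tool_pos"],4),hand(s)[1])
im=p["image"]; hsv=cv2.cvtColor(im,cv2.COLOR_RGB2HSV); W,_=hand(s)
g=proj(p,[.482,-.0194,.018]); print(g,proj(p,s["tool_pos"]))
b=hsv[...,2]<125; b[:,:int(g[0])-40]=0; b[:,int(g[0])+40:]=0; b[:int(g[1])-60]=0; b[int(g[1])+60:]=0
n,l,st,ce=cv2.connectedComponentsWithStats(b.astype(np.uint8)); k=1+np.argmax(st[1:,4]); print(st[k].tolist()); b=l==k
print(line(p,b,.018))
print([(round(q["score"],2),np.round(q["point"],1).tolist(),np.round(onz(p,q["point"],.01)[:2],4).tolist()) for q in viewer.spot_point(p,"lens_center")[:2]])
E
```

```text
[ 0.4819 -0.0189  0.028 ] 174.07663743635825
[ 0.4829 -0.019   0.0291] 174.08123229793634
[ 0.4837 -0.019   0.0298] 174.09026310587484
[253.23777802 242.80168582] [254.20802119 255.8711488 ]
[239, 184, 29, 85, 2269]
(185, 268, [[0.4475, -0.0154, 0.018], [0.4993, -0.0211, 0.018]], 'L', np.float64(0.05218285667688567), 'mid', array([ 0.47338755, -0.01828569,  0.018     ]), 'yaw', np.float64(173.7142821063749))
[(0.63, [252.2, 123.7], [0.4161, -0.013])]
```

Emit:
step_arm(
  series=[0,0,0.01,0,0,0,0.02,0,0,0,0.0245,0,0,0,0.0245,0],
)

```text
time: 15.68
tool_pos: [0.4816, -0.0186, 0.0032]
tcp_rot: [-0.161, -3.136, -0.0]
wrist_force: [0.0, 0.3, -0.1]
width: 0.601
grip_force: 0.0
```

Emit:
step_arm(
  series=[0,0,0,0,0,0,0,0,0,0,0,0,0,0,0,0,0,0,0,0,0,0,0,0],
  gripper=0.0,
  newtons=70,
)

```text
time: 16.42
tool_pos: [0.4829, -0.0188, 0.0045]
tcp_rot: [0.161, 3.136, -0.0]
wrist_force: [-0.4, 0.7, 7.0]
width: 0.166
grip_force: 70.5
```

Emit:
step_arm(
  series=[0,0,-0.015,0,0,0,-0.045,0,0,0,-0.085,0,0,0,-0.125,0,0,0,-0.15,0,0,0,-0.155,0,0,0,-0.155,0],
)

```text
time: 17.3
tool_pos: [0.4819, -0.0186, 0.1586]
tcp_rot: [-0.161, -3.137, -0.0]
wrist_force: [-0.2, -1.2, -1.2]
width: 0.166
grip_force: 69.9
```

```bash
python3 - <<'E'
from h import *
s=monitor.read_state(); p=shot("wrist","w9.png"); print({k:np.round(s[k],4) for k in("time","tool_pos","width","grip_force","wrist_force")},hand(s)[1])
im=p["image"]; hsv=cv2.cvtColor(im,cv2.COLOR_RGB2HSV); t=s["tool_pos"]; W,yaw=hand(s)
l0=np.array([*(t[:2]+.068*W[:,0]),t[2]+.0055]); e=proj(p,l0); print("expected lens px",e, "grip",proj(p,[t[0],t[1],t[2]+.0135]))
g=cv2.GaussianBlur(cv2.cvtColor(im,cv2.COLOR_RGB2GRAY),(3,3),0)
x0,y0=int(e[0])-100,max(0,int(e[1])-110); x0=max(0,x0)
h=cv2.HoughCircles(g[y0:y0+230,x0:x0+200],cv2.HOUGH_GRADIENT,1,40,param1=80,param2=15,minRadius=40,maxRadius=85)
z=t[2]+.0095
for c in ([] if h is None else h[0][:4]):
    c=c+[x0,y0,0]; P=onz(p,c[:2]+.5,z); print("circle",c,"tool frame xy",(P[:2]-t[:2])@W,"r",np.linalg.norm(onz(p,c[:2]+[c[2],0],z)-onz(p,c[:2],z)))
for n in("lens_center","magnifier_grip"):
  print(n,[(round(q["score"],2),np.round(q["point"],1).tolist(),np.round((onz(p,q["point"],t[2]+.0055)[:2]-t[:2])@W,4).tolist()) for q in viewer.spot_point(p,n)[:2]])
E
```

```text
{'time': np.float64(17.3), 'tool_pos': array([ 0.4819, -0.0186,  0.1586]), 'width': np.float64(0.1662), 'grip_force': np.float64(69.8849), 'wrist_force': array([-0.2067, -1.1808, -1.2412])} 174.10922194853217
expected lens px [253.97724608 128.88706332] grip [254.13704406 269.79401066]
circle [252.5 125.5  61. ] tool frame xy [ 0.0696745  -0.00040979] r 0.026553827636226168
lens_center [(0.81, [253.3, 130.9], [0.0671, -0.0003])]
magnifier_grip [(0.93, [253.7, 263.5], [-0.0013, -0.0003])]
```

Emit:
step_arm(
  series=[-0.003,-0.024,0,-0.05,-0.008,-0.06,0,-0.12,-0.0125,-0.096,0,-0.19,-0.0175,-0.132,0,-0.26,-0.022,-0.168,0,-0.33,-0.0265,-0.2,0,-0.39,-0.0288,-0.217,0,-0.426,-0.0288,-0.217,0,-0.426],
)

```text
time: 18.45
tool_pos: [0.4879, -0.2381, 0.1575]
tcp_rot: [0.501, -3.099, -0.002]
wrist_force: [0.3, 0.9, -1.0]
width: 0.166
grip_force: 69.8
```

```bash
cat > m.py <<'E'
from h import *
import sys
s=monitor.read_state(); p=shot("wrist",sys.argv[1]); print({k:np.round(s[k],4) for k in("time","q","tool_pos","width","grip_force","wrist_force")},hand(s)[1])
im=p["image"]; hsv=cv2.cvtColor(im,cv2.COLOR_RGB2HSV); t=s["tool_pos"]; W,yaw=hand(s)
ex=proj(p,[*(t[:2]+.069*W[:,0]),t[2]+.0095]); print("lens px",ex)
T=np.array([.4233,-.2597]); print("joint px expected",proj(p,[*T,.058]),"tool delta lens->joint",(T-t[:2])@W-[.069,-.0004])
# tube now lies across the picture: fit midline over columns outside the lens
b=cv2.inRange(hsv,(16,95,120),(26,255,255))
r0=int(proj(p,[*T,.058])[1]); b[:max(0,r0-40)]=0; b[r0+40:]=0
n,l,st,ce=cv2.connectedComponentsWithStats(b)
for k in range(1,n):
    if st[k,4]>60:
        P=np.array([onz(p,(x+.5,y+.5),.058)[:2] for y,x in zip(*np.nonzero(l==k))],np.float32)*1000; print(st[k].tolist(),cv2.minAreaRect(P))
c=cv2.inRange(hsv,(4,80,100),(13,255,255)); c[:max(0,r0-30)]=0; c[r0+30:]=0
n,l,st,ce=cv2.connectedComponentsWithStats(c)
for k in range(1,n):
    if st[k,4]>40: print("copper",st[k].tolist(),ce[k],onz(p,ce[k]+.5,.058)[:2])
for nm,z in(("tube_center",.055),("lens_center",t[2]+.0055)):
    print(nm,[(round(q["score"],2),np.round(q["point"],1).tolist(),np.round((onz(p,q["point"],z)[:2]-t[:2])@W,4).tolist()) for q in viewer.spot_point(p,nm)[:2]])
E
python3 m.py w10.png
```

```text
{'time': np.float64(18.45), 'q': array([-0.4999,  0.0759,  1.9638,  0.    ,  1.1044, -2.3915]), 'tool_pos': array([ 0.4879, -0.2381,  0.1575]), 'width': np.float64(0.1663), 'grip_force': np.float64(69.8352), 'wrist_force': array([ 0.2553,  0.8731, -1.0453])} -161.62180520354997
lens px [253.69170763 127.17567032]
joint px expected [253.88981378 113.74393967] tool delta lens->joint [-0.00084935  0.00031909]
[178, 105, 19, 16, 252] ((439.0934753417969, -309.03948974609375), (11.324437141418457, 14.517852783203125), 18.3239803314209)
[312, 105, 19, 15, 236] ((405.84405517578125, -209.8570556640625), (10.561756134033203, 14.58675765991211), 18.323936462402344)
tube_center []
lens_center [(0.69, [253.9, 130.7], [0.067, 0.0001])]
```

Emit:
step_arm(
  series=[0,0,0.012,-0.002,0,0,0.03,-0.002,0,0,0.048,-0.002,0,0,0.06,-0.002,0,0,0.067,-0.002,0,0,0.07,-0.002,0,0,0.07,-0.002],
)

```text
time: 19.48
tool_pos: [0.4889, -0.2377, 0.0891]
tcp_rot: [-0.508, 3.1, -0.0]
wrist_force: [-0.5, -1.1, -0.3]
width: 0.159
grip_force: 69.9
```

```bash
python3 m.py w11.png; python3 - <<'E'
from h import *
# heights/level from the scene camera: lens & grip pixel vs expected
s=monitor.read_state(); t=s["tool_pos"]; W,_=hand(s); q=shot("scene","s11.png")
for n,o,dz in(("lens_center",.069,.0005),("magnifier_grip",0,.0045),("tube_center",None,0)):
    X=[*(t[:2]+o*W[:,0]),t[2]+dz] if o is not None else [.4233,-.2597,.052]
    print(n,np.round(proj(q,X),1),[(round(a["score"],2),np.round(a["point"],1).tolist()) for a in viewer.spot_point(q,n)[:1]])
p=shot("wrist"); g=cv2.GaussianBlur(cv2.cvtColor(p["image"],cv2.COLOR_RGB2GRAY),(3,3),0)
h=cv2.HoughCircles(g[0:250,150:360],cv2.HOUGH_GRADIENT,1,40,param1=80,param2=15,minRadius=45,maxRadius=80)
z=t[2]+.0095
for c in ([] if h is None else h[0][:3]):
    c=c+[150,0,0]; P=onz(p,c[:2]+.5,z); print("circle",c,"tool xy",(P[:2]-t[:2])@W)
E
```

```text
{'time': np.float64(19.475), 'q': array([-0.4983,  0.1503,  2.0212, -0.    ,  0.9697, -2.3942]), 'tool_pos': array([ 0.4889, -0.2377,  0.0891]), 'width': np.float64(0.1591), 'grip_force': np.float64(69.8506), 'wrist_force': array([-0.5165, -1.129 , -0.3157])} -161.37445739355567
lens px [253.6425723  127.24864316]
joint px expected [254.1540369  119.14931508] tool delta lens->joint [0.00023226 0.00050746]
[149, 106, 48, 22, 839] ((437.2330322265625, -303.3031921386719), (11.541844367980957, 26.743255615234375), 16.27755355834961)
[312, 106, 49, 22, 855] ((407.4791259765625, -216.12835693359375), (11.467737197875977, 27.568199157714844), 18.58208656311035)
tube_center []
lens_center [(0.65, [253.0, 131.7], [0.0666, -0.0003])]
lens_center [310.5 224.9] [(0.67, [308.4, 222.4])]
magnifier_grip [320.  205.2] [(0.94, [318.5, 202.8])]
tube_center [309.  233.8] [(0.57, [304.5, 236.1])]
circle [253.5        125.5         60.40000153] tool xy [0.06977862 0.00042044]
circle [334.5  57.5  46.5] tool xy [0.0967471  0.03329046]
```

Emit:
step_arm(
  series=[0,0,0.004,0,0,0,0.008,0,0,0,0.011,0,0,0,0.012,0,0,0,0.012,0,0,0,0.012,0],
)

```text
time: 20.62
tool_pos: [0.4888, -0.2376, 0.0771]
tcp_rot: [-0.509, 3.1, -0.0]
wrist_force: [-0.2, -0.3, -1.0]
width: 0.166
grip_force: 69.9
```

```bash
python3 m.py w12.png; python3 - <<'E'
from h import *
for i in range(4):
    s=monitor.read_state(); q=shot("top" if i<1 else "wrist"); print(np.round(s["tool_pos"],4),np.round(s["wrist_force"],1),np.round(s["joint_vel"],3))
E
```

```text
{'time': np.float64(20.625), 'q': array([-0.4982,  0.1653,  2.0297, -0.    ,  0.9464, -2.3942]), 'tool_pos': array([ 0.4888, -0.2376,  0.0771]), 'width': np.float64(0.1661), 'grip_force': np.float64(69.8512), 'wrist_force': array([-0.1514, -0.2775, -1.0409])} -161.36472268453338
lens px [253.64446295 127.24346587]
joint px expected [253.86654747 121.13907123] tool delta lens->joint [0.00016453 0.00039207]
[141, 107, 55, 23, 1062] ((436.3590393066406, -302.5624084472656), (11.227643013000488, 28.93437385559082), 18.590999603271484)
[313, 107, 56, 23, 1079] ((407.5397644042969, -216.87100219726562), (11.21707820892334, 29.286792755126953), 18.591833114624023)
copper [160, 130, 8, 21, 47] [162.68085106 139.19148936] [ 0.44802543 -0.3027659 ]
copper [183, 135, 13, 16, 72] [188.31944444 143.20833333] [ 0.44572257 -0.28917204]
tube_center []
lens_center [(0.73, [252.1, 129.5], [0.0676, -0.0007])]
[ 0.4889 -0.2376  0.0772] [-0.2 -0.2 -0.5] [-0.001  0.     0.     0.     0.    -0.001]
[ 0.4888 -0.2376  0.0771] [ 0.7 -0.3 -0.5] [ 0.     0.001  0.002 -0.001 -0.     0.001]
[ 0.4888 -0.2376  0.0771] [ 1.1 -0.8 -2.1] [ 0.     0.001  0.002  0.001  0.    -0.002]
[ 0.4888 -0.2375  0.0771] [-0.3  0.1 -1.3] [-0.     0.001 -0.002 -0.     0.001  0.   ]
```

```bash
python3 -c "
from workcell import job
print(job.finish_job())"
```

```text
the job is handed in; nothing more can be done
None
```

The tube is clipped home in both forks with the jaws closed over it, and the job was handed in at about 21 s with the gripper holding the magnifier level over the joint, centred to about 1 mm and, by the measured lift, about 15 mm above the tube.

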